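Find the pillar's flat and hold the stop collar on it

ROBOT

A 6-joint arm with a two-finger parallel gripper is mounted at the origin on the work surface. World frame = base frame: x ahead of the robot, y to its left, z up, the work surface at z = 0. Lengths are in m, angles in rad, forces in N, time in s.
With the tool pointing down it reaches from about 0.275 to 0.825 m from the base axis. Payload 4.9 kg.
Tool frame: the origin (TCP) lies midway between the tips of the shut fingers; the grasp point (between the pads) lies 19 mm behind it (bot.grip_depth is the distance from the TCP to the grasp point, in m); z points along the fingers, y is the line along which they close (so a half turn about z gives the same grasp; the last joint's range is limited). The gripper opens to 85 mm and grips with 20 to 120 N. Pads are 22 mm wide; open, the fingers measure 114 mm over their backs; the gripper's body (76 mm by 85 mm) begins 54 mm behind the grasp point. The pads swing forward as they close: fully open they stand 13 mm farther back than shut.
Start: joints at [-1.416, 0.326, -0.193, 1.052, 0, 1.437], TCP at [0.157, -0.527, 0.231] pointing down, gripper open.
Joint ranges: [-2.65, 2.65], [-0.97, 1.79], [-1.3, 1.35], [-1.93, 2.1], [-1.47, 1.37], [-3.14, 3.14]. Speed limits (rad/s): [2.57, 2.57, 3.14, 3.14, 3.14, 3.14].

INTERFACE

Orientations are given as a unit quaternion [w, x, y, z].
In Python, from cell import bot gives the robot as it stands. Calls block until the motion is done:
- bot.move_pose(position, orientation): joint-space move of the TCP to a pose.
- bot.move_linear(position, speed=0.15, rotation=None, until_force=None): straight line of the TCP; rotation=None keeps the orientation; speed is the mean speed in m/s. With until_force (N) it stops when the force on the tool has changed by that much, and returns True; else False.
- bot.goto_joints(angles): joint-space move.
- bot.set_gripper(opening, grasp_force=None): opening from 0.0 (shut) to 1.0 (fully open); grasp_force is the grip in N (None keeps the last); returns when the fingers have stopped.
- bot.wait(seconds).
- bot.solve_ik(position, orientation): joint angles nearest the present ones, or None.
- bot.camera(name): name is "side" or "top" or "wrist"; returns the picture (400x640x3 uint8, red, green, blue); there is no depth.
- bot.calibration(name): a dict with "mtx" (3x3 intrinsics, pixels), "extrinsics" (4x4, takes a point from world to camera coordinates); the wrist camera has in their place "hand_eye" (4x4, takes a point from camera to tool coordinates, whose origin is the TCP and whose axes are the flange's). Camera axes: x right, y down, z forward; pixel columns grow to the right and rows downward; lengths in m; the calibration is good to about 2 mm. A picture is of the moment at which its call begins: read the wrist's pose just before it. calibration takes no time and is no camera call.
A pose or a line that the arm cannot do raises bot.PlanningError and nothing moves.
- bot.close_job(): hands the job in; it is judged then, once.
Trained networks look in the newest picture that a camera, given by its name, has taken for a name from the list of things; names that differ only in an ending like _2 or _b are one class to them, and where a whole thing is asked for, a point or a joint stands for the part that bears it (a point fixed in the world has none). Each returns a list of dicts, best first, with "confidence" (0 to 1); they miss things now and then, are a little off and sometimes report something else, mostly with a low value. They report only what shows in the picture. A call takes as long as a camera call. They do not tell look-alikes from the thing itself.
- bot.search_frame(camera, thing): "bbox" ([left, top, width, height] in pixels, round what is visible of it).
Readings, each from a call of its own:
- bot.read_clock(): time.
- bot.read_joint_positions(): joint angles.
- bot.read_joint_vel(): joint speeds.
- bot.read_joint_efforts(): joint torques, N m.
- bot.read_position(): TCP position.
- bot.read_tool_rot(): TCP orientation.
- bot.read_ft_force(): force on the tool from outside, world axes, zero at the start.
- bot.read_moment(): the same for the moment, N m.
- bot.read_gripper_width(): opening from 0.0 (shut) to 1.0 (fully open).
- bot.read_finger_force(): force on a finger pad.
Only numpy, scipy, OpenCV 4.12 (cv2) and the standard library are available. Lean on these libraries where they do the work, as an engineer would, in place of code of your own. Each camera call takes 0.05 s, during which the arm holds its last target. There are 200 camera calls.

TASK

Fit the stop collar to the microscope stand: pinch the bare pillar with one finger on its milled flat and turn the pillar that way until the flat squarely faces the fixed screwdriver on the stand's bracket. Then pick up the square collar, slide it over the top of the pillar with its set-screw pointing at the screwdriver and level with it, and draw it away from the screwdriver so that the screw's tip presses lightly on the flat. Finish while still holding the collar there, level and off the base, ready for the screw to be tightened; leave the other things on the bench alone.

Things in the scene. Friction and masses are not known exactly. Their poses are not given: they have to be found in the camera images.
- stand: White microscope stand base, fixed to the bench, 220 x 130 x 45 mm high. Origin under the pillar's axis at bench level, z up; x points from the pillar to the bracket with the screwdriver. The base reaches from 70 mm behind the pillar axis to 150 mm ahead of it along x. The bracket is an upright aluminium post 18 x 30 mm, up to 141 mm above the bench, its centre 124 mm ahead of the pillar axis.
- driver_tip (a point): Tip of the fixed level screwdriver rod (7 mm thick) that points from the bracket at the pillar; 84 mm from the pillar's axis and 125 mm above the bench.
- pillar_top (a point): Centre of the top face of the upright steel pillar, on its axis, 150 mm above the bench. Its x axis is the outward normal of the milled flat. The pillar is 26 mm in diameter with a 3 mm chamfer at the top; one flat, 8.3 mm from the axis and 20 mm wide, runs from 75 mm above the bench up to the top (D section, 21.3 mm across the flat). Round below that, down to the base at 45 mm.
- pillar (a joint): Turn of the pillar about its upright axis in rad, 0 when the flat faces the screwdriver, positive anticlockwise from above. It turns stiffly (0.06 N m of friction) and stays where it is left; starts 0.5 to 1.4.
- flat (a point): The milled flat of the pillar. Origin on the face, at its mid-width, 125 mm above the bench; x is the outward normal, z up.
- collar_center (a point): Centre of the loose aluminium stop collar, half-way up: a square block 50 x 50 x 24 mm high (so 12 mm above the bench as it lies), about 0.11 kg, with an upright through bore 30 mm in diameter, chamfered 2 mm at both mouths. x points to the face with the set-screw, z up; the two y faces are plain and parallel, 50 mm apart.
- collar_screw (a point): Outer end of the set-screw's head, on the collar's x axis, 35 mm from its centre and half-way up. Head 10 mm in diameter, standing 10 mm out of the face. The screw's blunt tip (6 mm thick) stands into the bore to 10 mm from the collar's centre, so the collar goes over the pillar only with the screw towards the flat; centred on the pillar, the tip is 1.7 mm off the flat.
- reagent: Bystander: amber bottle, 64 mm in diameter, 130 mm high. Origin under its centre.
- jar: Bystander: glass jar with white lid, 60 mm in diameter, 70 mm high. Origin under its centre.
- spacer: Bystander: plain round aluminium ring, 52 mm in diameter, 12 mm high, without a screw. Origin under its centre.
- dish: Bystander: shallow glass dish, 90 mm in diameter, 16 mm high. Origin under its centre.
Mind the look-alikes: they are no part of the job. Leave any green or purple look-alike of the part that bears collar_center alone.

How it is judged:
On the way, in this order (a step that is already met when the one before it is completed fails the run):
1. a finger is on the flat and the flat faces the screwdriver within 0.15 rad (contact force between the fingers and pillar_c2 above 1 N and value of joint pillar between -0.15 and 0.15 rad), for 0.2 s.
2. the collar is lifted off the bench in the fingers (height (world z) of collar_center above 0.04 m and contact force between the fingers and collar above 1 N), for 0.2 s.
3. the collar is over the pillar, held by the fingers (horizontal distance between collar_center and pillar_top below 0.006 m and height (world z) of collar_center below 0.145 m and contact force between the fingers and collar above 1 N), for 0.2 s.
At the end, for the whole second after the job is handed in: Fingers grip the resting, level (0.12 rad) collar (over 2 N), its centre within 6 mm of the pillar axis and 8 mm of the screwdriver's height, screw head within 8 mm of the flat's middle line, collar pressing on the flat (0.5 to 25 N), the flat facing the screwdriver within 0.2 rad (value of joint pillar between -0.2 and 0.2 rad and horizontal distance between collar_center and pillar_top below 0.006 m and z of collar_center in the frame of stand between 0.117 and 0.133 m and x of collar_screw in the frame of flat above 0.015 m and y of collar_screw in the frame of flat between -0.008 and 0.008 m and angle between collar_center's own z axis and vertical below 0.12 rad and contact force between collar and pillar_c2 between 0.5 and 25 N and contact force between the fingers and collar above 2 N and linear speed of collar below 0.02 m/s); the arm keeps its last pose, push and grip.
It fails at once if a bystander is moved more than 30 mm (distance of any of reagent, jar, spacer, dish from where it was at the start of the episode above 0.03 m).
It also fails if it takes over 64 s, if anything falls off the work surface, if the arm or the gripper's body presses on something with over 40 N, if the wrist force passes 120 N, or if a joint passes its speed limit or range.

## Working session

There is one attempt and no reset: what is moved stays moved. The work goes in short steps, each a Python script; the robot and the scene stay as the last script left them, time stands still between calls to the robot, and variables do not carry over. Pictures are saved under pics/ and viewed, at most 10 in all, crops included, and the job is handed in when it is done.

```bash
mkdir -p pics; ls
python3 - <<'E'
from cell import bot
import cv2,numpy as np
np.set_printoptions(precision=4,suppress=True)
for c in ("top","side"):
    im=bot.camera(c); cv2.imwrite(f"pics/{c}0.png",im[:,:,::-1])
    k=bot.calibration(c); print(c,k["mtx"].tolist(),np.array(k["extrinsics"]))
    for t in ("stand","driver_tip","pillar_top","flat","collar_center","collar_screw","reagent","jar","spacer","dish"):
        try:
            print(t,[(np.round(d["bbox"]).tolist(),round(d["confidence"],2)) for d in bot.search_frame(c,t)][:3])
        except Exception as e: print(t,e)
print(bot.calibration("wrist"),bot.read_clock(),bot.read_tool_rot())
E
```

```text
pics
top [[510.8689483362424, 0.0, 319.9801593259176], [0.0, 510.8689483362424, 202.5672560414248], [0.0, 0.0, 1.0]] [[ 0.0152 -0.9998  0.0146 -0.0151]
 [-0.988  -0.0173 -0.1535  0.5865]
 [ 0.1537 -0.0121 -0.988   1.7678]
 [ 0.      0.      0.      1.    ]]
stand [([237.0, 164.0, 36.0, 69.0], 0.78)]
driver_tip [([228.0, 160.0, 45.0, 75.0], 0.98)]
pillar_top [([245.0, 205.0, 10.0, 9.0], 0.65)]
flat [([173.0, 233.0, 24.0, 15.0], 0.72), ([246.0, 207.0, 9.0, 11.0], 0.53)]
collar_center [([342.0, 191.0, 14.0, 10.0], 0.68), ([367.0, 236.0, 13.0, 19.0], 0.59), ([332.0, 215.0, 15.0, 18.0], 0.54)]
collar_screw [([341.0, 191.0, 18.0, 13.0], 0.75), ([361.0, 238.0, 24.0, 17.0], 0.74), ([331.0, 215.0, 18.0, 18.0], 0.71)]
reagent [([325.0, 140.0, 20.0, 23.0], 0.83), ([235.0, 161.0, 40.0, 75.0], 0.58)]
jar [([175.0, 231.0, 22.0, 20.0], 0.59)]
spacer []
dish [([431.0, 245.0, 24.0, 27.0], 0.71), ([230.0, 164.0, 45.0, 74.0], 0.48)]
side [[381.58746357535324, 0.0, 311.9828992986336], [0.0, 381.58746357535324, 197.36299114373875], [0.0, 0.0, 1.0]] [[ 0.9994 -0.0334 -0.0032 -0.5668]
 [-0.022  -0.5796 -0.
[... 552 characters left out ...]
 272.0, 29.0, 26.0], 0.8), ([282.0, 235.0, 19.0, 20.0], 0.76)]
reagent [([378.0, 204.0, 24.0, 47.0], 0.55), ([208.0, 356.0, 50.0, 44.0], 0.19)]
jar [([267.0, 134.0, 11.0, 22.0], 0.56)]
spacer [([342.0, 365.0, 28.0, 25.0], 0.91), ([377.0, 203.0, 25.0, 48.0], 0.62)]
dish [([208.0, 356.0, 52.0, 44.0], 0.71), ([298.0, 147.0, 6.0, 29.0], 0.48)]
{'mtx': array([[304.5663,   0.    , 319.4321],
       [  0.    , 304.5663, 197.238 ],
       [  0.    ,   0.    ,   1.    ]]), 'hand_eye': array([[ 0.0004, -0.9547, -0.2977,  0.0763],
       [ 1.    ,  0.0003,  0.0004, -0.0001],
       [-0.0003, -0.2977,  0.9547, -0.1426],
       [ 0.    ,  0.    ,  0.    ,  1.    ]])} 1.1 [-0.      0.9896  0.1439 -0.    ]
```

Run:
```python
import cv2,numpy as np
a=cv2.imread("pics/top0.png")[120:290,160:470]; b=cv2.imread("pics/side0.png")[120:400,190:420]
cv2.imwrite("pics/t1.png",cv2.resize(a,None,fx=2.55,fy=2.55,interpolation=2))
cv2.imwrite("pics/s1.png",cv2.resize(b,None,fx=2.1,fy=2.1,interpolation=2))
```

```text
(no output)
```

View pics/t1.png

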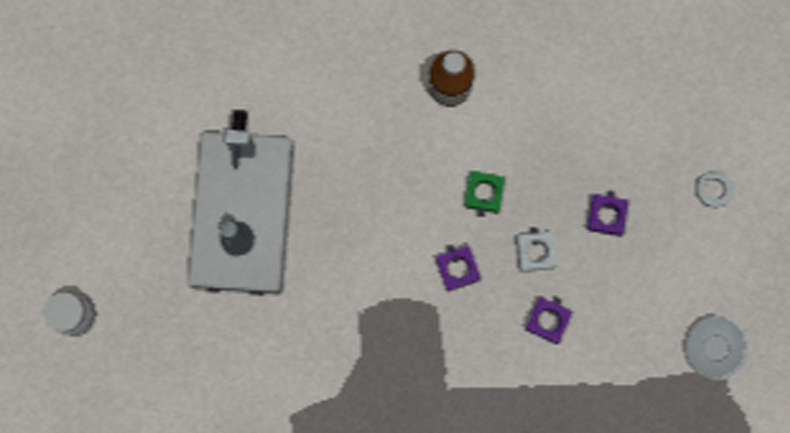

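View pics/s1.png

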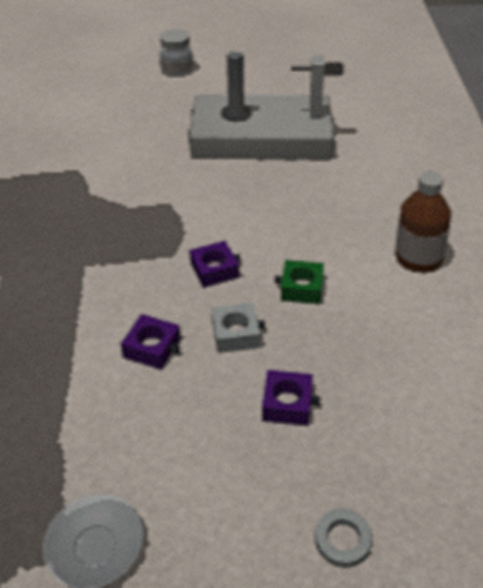

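Top view: the stand's bracket is at (252,175) with the pillar top at (249,208). The silver collar is at (371,218) with its screw pointing up (+x), and there are green and purple decoys around it. The side view agrees. Next I'll triangulate and then look from the wrist.

```bash
cat > h.py <<'E'
from cell import bot
import cv2,numpy as np
from scipy.spatial.transform import Rotation as R
np.set_printoptions(precision=4,suppress=True)
def P(c):
    k=bot.calibration(c); return np.array(k["mtx"]),np.array(k["extrinsics"])
def onplane(K,E,px,z):
    d=E[:3,:3].T@np.linalg.solve(K,[px[0],px[1],1.]); o=-E[:3,:3].T@E[:3,3]
    return o+d*(z-o[2])/d[2]
def proj(K,E,p):
    q=K@(E[:3,:3]@np.asarray(p)+E[:3,3]); return q[:2]/q[2]
def q_down(yaw):   # tool z down, tool y axis at heading yaw+90deg-ish: tool x heading = yaw
    x=np.array([np.cos(yaw),np.sin(yaw),0]); z=np.array([0,0,-1.]); y=np.cross(z,x)
    q=R.from_matrix(np.c_[x,y,z]).as_quat(); return [q[3],q[0],q[1],q[2]]
def tool():
    w=bot.read_tool_rot(); p=np.array(bot.read_position())
    return p,R.from_quat([w[1],w[2],w[3],w[0]]).as_matrix()
def wrist():
    p,r=tool(); k=bot.calibration("wrist"); T=np.eye(4); T[:3,:3]=r; T[:3,3]=p
    E=np.linalg.inv(T@np.array(k["hand_eye"])); return np.array(k["mtx"]),E,bot.camera("wrist")
E
python3 - <<'E'
from h import *
t=lambda u,v:(160+u/2.55,120+v/2.55); s=lambda u,v:(190+u/2.1,120+v/2.1)
K,E=P("top"); Ks,Es=P("side")
for n,a,b,z in (("ptop",(228,225),(236,55),.15),("drv",(236,162),(293,68),.125),("silver",(537,251),(237,322),.024),("screw",(534,230),(262,327),.012)):
    print(n,onplane(K,E,t(*a),z),onplane(Ks,Es,s(*b),z))
print([onplane(K,E,t(*a),.045) for a in ((203,130),(293,137),(282,293),(189,286))])
p=onplane(K,E,t(228,225),.15)
for yaw in np.arange(-3,3.2,.5):
    print(yaw,[bot.solve_ik([p[0],p[1],z],q_down(yaw)) is not None for z in (.106,.3)], end=" ")
print(bot.read_joint_positions())
E
```

```text
ptop [0.5472 0.2305 0.15  ] [0.5451 0.2212 0.15  ]
drv [0.6359 0.2261 0.125 ] [0.6305 0.2237 0.125 ]
silver [ 0.5357 -0.1878  0.024 ] [ 0.5386 -0.1933  0.024 ]
screw [ 0.5671 -0.1849  0.012 ] [ 0.5676 -0.1909  0.012 ]
[array([0.696 , 0.2837, 0.045 ]), array([0.6883, 0.1573, 0.045 ]), array([0.4689, 0.1661, 0.045 ]), array([0.4764, 0.2943, 0.045 ])]
-3.0 [True, True] -2.5 [True, True] -2.0 [True, True] -1.5 [True, True] -1.0 [True, True] -0.5 [True, True] 0.0 [True, True] 0.5 [True, True] 1.0 [True, True] 1.5 [True, True] 2.0 [True, True] 2.5 [True, True] 3.0 [True, True] [-1.4162  0.3262 -0.1926  1.052  -0.      1.4366]
```

Run:
```python
from h import *
bot.move_pose([.515,-.19,.2],q_down(np.pi))
K,E,im=wrist(); cv2.imwrite("pics/w_col.png",im[:,:,::-1]); np.savez("wc.npz",K=K,E=E)
bot.move_pose([.545,.225,.3],q_down(1.2))
bot.move_linear([.545,.225,.2])
K,E,im=wrist(); cv2.imwrite("pics/w_pil.png",im[:,:,::-1]); np.savez("wp.npz",K=K,E=E)
print(bot.read_clock(), proj(K,E,[.545,.226,.15]))
```

```text
6.1 [317.7   218.609]
```

View pics/w_col.png

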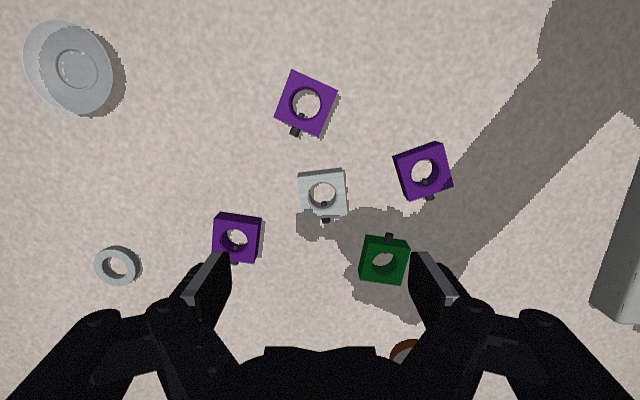

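View pics/w_pil.png

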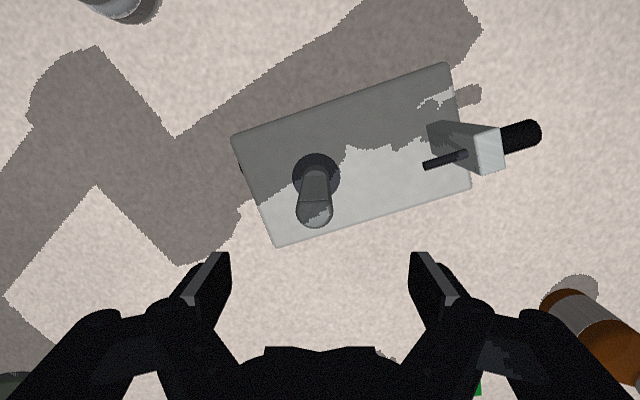

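The collar view shows the silver collar at (322,192) with its screw at (326,220) pointing down in the image. The pillar view has the pillar top at about (314,213) and the driver tip at (424,165). I'll enlarge both.

Run:
```python
from h import *
a=cv2.imread("pics/w_pil.png")[145:240,280:350]; a=cv2.convertScaleAbs(a,alpha=1.6,beta=10)
b=cv2.imread("pics/w_col.png")[155:235,285:365]
f=lambda m:cv2.resize(m,None,fx=5.9,fy=5.9,interpolation=2)
A,B=f(a),f(b); H=max(A.shape[0],B.shape[0]); pad=lambda m:cv2.copyMakeBorder(m,0,H-m.shape[0],0,0,0)
o=np.hstack([pad(B),pad(A)])[:,:800]; cv2.imwrite("pics/z.png",cv2.resize(np.hstack([pad(B),pad(A)]),None,fx=.9,fy=.9));
```

```text
(no output)
```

View pics/z.png

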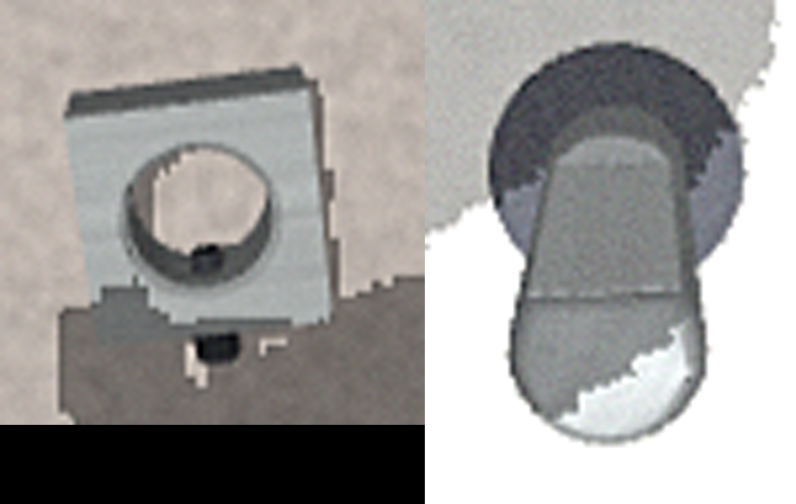

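Left crop: the collar's top corners are at (66,117), (313,88) and (330,322), with the bore centre at about (198,214). Right crop: the flat faces the camera, with its top edge running from (527,297) to (683,294).

Run:
```python
from h import *
c=np.load("wc.npz"); p=np.load("wp.npz")
cc=lambda x,y,z:onplane(c["K"],c["E"],(285+x/5.31,155+y/5.31),z)
pp=lambda x,y,z:onplane(p["K"],p["E"],(280+(x-424.8)/5.31,145+y/5.31),z)
a,b,d=cc(66,117,.024),cc(313,88,.024),cc(330,322,.024)
print("corners",a,b,d,"mid",(a+d)/2,np.linalg.norm(a-b),np.linalg.norm(b-d)); print("yaw",np.arctan2(*(d-b)[[1,0]]),np.arctan2(*(b-a)[[1,0]])+np.pi/2)
print("bore",cc(198,214,.024),"screw",cc(218,349,.015))
e,f=pp(527,297,.15),pp(683,294,.15); t=(f-e)[:2]; n=np.arctan2(t[1],t[0])-np.pi/2; print("flat edge",e,f,np.linalg.norm(t),"normal",n%np.pi)
e2,f2=pp(555,165,.075),pp(673,165,.075);t=(f2-e2)[:2]; print("low",e2,f2,np.linalg.norm(t),(np.arctan2(t[1],t[0])-np.pi/2)%np.pi)
# top disc extremes
pts=np.array([pp(x,y,.147) for x,y in ((511,345),(603,441),(704,345))])
A=np.c_[2*pts[:,:2],np.ones(3)]; s=np.linalg.solve(A,(pts[:,:2]**2).sum(1)); print("axis",s[:2],np.sqrt(s[2]+s[0]**2+s[1]**2))
w=lambda x,y,z:onplane(p["K"],p["E"],(x,y),z)
print("driver tip",w(424,166,.125),"rod base",w(466,154,.125))
k=[w(*q,.045) for q in((232,136),(447,62),(471,187),(277,247))]; print("base",k)
m=(k[0]+k[3])/2;M=(k[1]+k[2])/2; print("yaw",np.arctan2(*(M-m)[[1,0]]),"axis",m+(M-m)*70/220,np.linalg.norm(M-m),np.linalg.norm(k[3]-k[0]))
```

```text
corners [ 0.5156 -0.2142  0.024 ] [ 0.5096 -0.1644  0.024 ] [ 0.5599 -0.1597  0.024 ] mid [ 0.5377 -0.187   0.024 ] 0.050149734065063935 0.050427562011168874
yaw 0.09383425265743862 3.260412542098334
bore [ 0.5361 -0.1875  0.024 ] screw [ 0.5695 -0.183   0.015 ]
flat edge [0.5381 0.2422 0.15  ] [0.5565 0.2355 0.15  ] 0.019620430510224347 normal 1.2202432839350417
low [0.5379 0.2416 0.075 ] [0.5566 0.2343 0.075 ] 0.020081654321640562 1.200091907117212
axis [0.5444 0.2308] 0.01247450990328002
driver tip [0.6284 0.2271 0.125 ] rod base [0.6589 0.2247 0.125 ]
base [array([0.4836, 0.2976, 0.045 ]), array([0.6934, 0.2867, 0.045 ]), array([0.6873, 0.1637, 0.045 ]), array([0.4767, 0.1734, 0.045 ])]
yaw -0.04915271652217681 axis [0.547  0.2322 0.045 ] 0.21047687275005758 0.12441799470265855
```

Run:
```python
from h import *
ax=np.array([.5445,.2308]); n0=1.21; sy=-.049
pos=lambda n,z:[ax[0]-.0023*np.cos(n),ax[1]-.0023*np.sin(n),z]
bot.move_pose(pos(n0,.2),q_down(n0+np.pi/2))
bot.move_linear(pos(n0,.108))
bot.set_gripper(0.,40)
print("w",bot.read_gripper_width(),bot.read_finger_force(),bot.read_ft_force(),tool()[0],bot.read_clock())
for n in np.linspace(n0,sy,7)[1:]:
    bot.move_linear(pos(n,.108),speed=.002,rotation=q_down(n+np.pi/2))
bot.wait(.4)
p,r=tool(); print("w",bot.read_gripper_width(),bot.read_finger_force(),bot.read_ft_force(),bot.read_moment(),p,np.arctan2(r[1,0],r[0,0])-np.pi/2,bot.read_joint_positions(),bot.read_clock())
```

```text
w 0.24161437917559242 39.71408751967829 [-0.5643  1.3504  4.4837] [0.5439 0.2289 0.1085] 8.8667
w 0.24062252485886454 39.409095402807 [-2.5896 -0.2203  6.994 ] [-0.224   0.5011 -0.0509] [0.5418 0.2306 0.1084] -0.04674896528533923 [ 0.2773  0.5025 -0.2561  0.8128 -0.0005  1.8948] 11.4167
```

Run:
```python
from h import *
p,r=tool()
bot.set_gripper(.65); bot.move_linear([p[0],p[1],.2])
bot.move_pose([.5445,.2308,.2],q_down(.75))
K,E,im=wrist(); cv2.imwrite("pics/w_pil2.png",im[:,:,::-1]); np.savez("wp.npz",K=K,E=E)
c=proj(K,E,[.5445,.2308,.125]).round().astype(int); print(c,bot.read_clock())
a=im[c[1]-65:c[1]+35,c[0]-50:c[0]+110,::-1]; print("off",c[0]-50,c[1]-65)
cv2.imwrite("pics/z2.png",cv2.resize(cv2.convertScaleAbs(a,alpha=1.3,beta=10),None,fx=5,fy=5,interpolation=2))
```

```text
[320 207] 13.4333
off 270 142
```

View pics/z2.png

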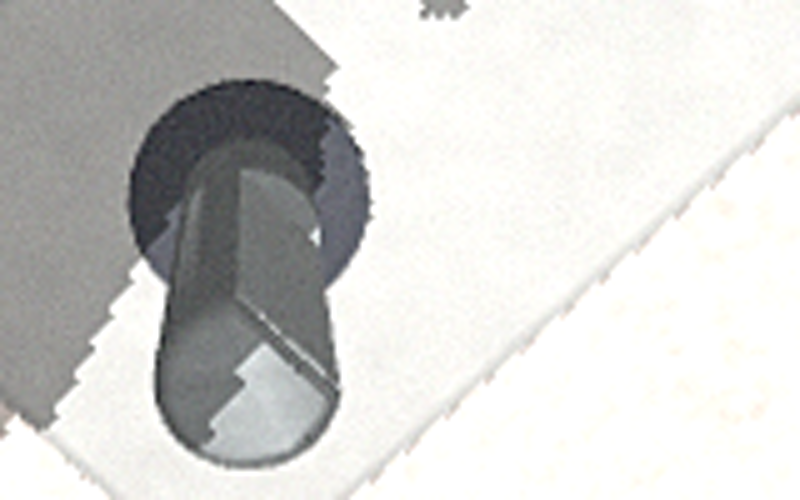

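Run:
```python
from h import *
p=np.load("wp.npz"); w=lambda x,y,z:onplane(p["K"],p["E"],(270+x/5,142+y/5),z)
e,f=w(238,300,.15),w(338,388,.15); d=(f-e)[:2]; print(e,f,np.linalg.norm(d),"normal",(np.arctan2(*d[::-1])+np.pi/2))
b=w(800,105,.045)-w(345,497,.045); print("base edge",np.arctan2(b[1],b[0]))
pts=np.array([w(x,y,.147) for x,y in ((156,380),(180,437),(245,468),(315,445))])
A=np.c_[2*pts[:,:2],np.ones(4)]; s=np.linalg.lstsq(A,(pts[:,:2]**2).sum(1),rcond=None)[0]; print("axis",s[:2],np.sqrt(s[2]+s[0]**2+s[1]**2))
cy=.105; q=q_down(cy+np.pi)
bot.move_linear([.5445,.2308,.25]); bot.move_pose([.5367,-.187,.12],q)
bot.set_gripper(.8); bot.move_linear([.5367,-.187,.02]); print(bot.move_linear([.5367,-.187,-.001],speed=.04,until_force=8),tool()[0])
bot.set_gripper(0.,45); print("w",bot.read_gripper_width(),bot.read_finger_force(),bot.read_ft_force())
bot.move_linear([.5367,-.187,.25]); 
pp,r=tool(); k=bot.calibration("wrist"); im=bot.camera("wrist"); cv2.imwrite("pics/w_held.png",im[:,:,::-1])
print("w",bot.read_gripper_width(),bot.read_finger_force(),bot.read_ft_force(),pp,bot.read_clock())
cv2.imwrite("pics/z3.png",cv2.resize(cv2.convertScaleAbs(im[210:350,220:420,::-1],alpha=1.4,beta=10),None,fx=4,fy=4,interpolation=2))
```

```text
[0.5528 0.2404 0.15  ] [0.5528 0.222  0.15  ] 0.018375354555865597 normal 0.0035880928046208016
base edge -0.05207607869992016
axis [0.5448 0.2305] 0.013042257659340377
False [ 0.5366 -0.187  -0.0012]
w 0.5744266001573943 47.57888853549957 [-0.2893  0.1479  2.1449]
w 0.5765463037667459 47.13442862033844 [ 0.1667 -0.7498 -1.1782] [ 0.5362 -0.1868  0.2491] 20.5917
```

View pics/z3.png

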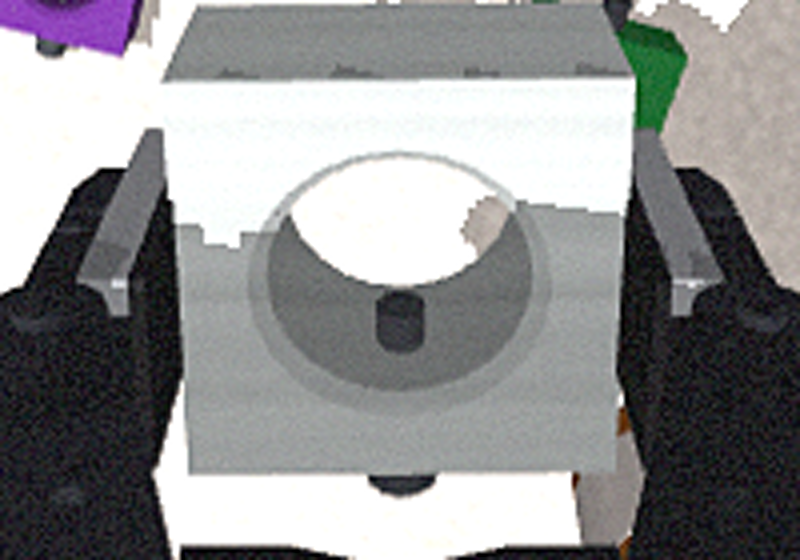

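The collar is held squarely: its top corners are at (163,80), (635,78), (617,470) and (190,472), and the screw points at the tool's -x side. The pillar flat is within about 0.05 rad of facing the driver. Now I'll fit it.

Run:
```python
from h import *
k=bot.calibration("wrist"); E=np.linalg.inv(np.array(k["hand_eye"])); K=np.array(k["mtx"])
c=[onplane(K,E,(220+x/4,210+y/4),-.0252) for x,y in ((163,80),(635,78),(617,470),(190,472))]
m=np.mean(c,0); print("corners",np.array(c),"mid",m)
x=(c[0]+c[1]-c[2]-c[3])/2; print("screw dir yaw err",np.arctan2(-x[1],-x[0]), "rim",onplane(K,E,(220+400/4,210+151/4),-.0252),onplane(K,E,(220+400/4,210+415/4),-.0252))
np.save("off.npy",m)
yaw=-.03; q=q_down(yaw+np.pi); Rt=R.from_quat([q[1],q[2],q[3],q[0]]).as_matrix()
t=np.array([.5447,.2306])-(Rt@m)[:2]; print("target",t, bot.solve_ik([*t,.11],q))
bot.move_pose([*t,.25],q); bot.move_linear([*t,.165],speed=.1)
pp,r=tool(); im=bot.camera("wrist"); cv2.imwrite("pics/w_ab.png",im[:,:,::-1]); print(pp,bot.read_ft_force(),bot.read_clock())
cv2.imwrite("pics/z4.png",cv2.resize(cv2.convertScaleAbs(im[210:350,220:420,::-1],alpha=1.4,beta=10),None,fx=4,fy=4,interpolation=2))
```

```text
corners [[ 0.0247 -0.0244 -0.0252]
 [ 0.025   0.0249 -0.0252]
 [-0.0244  0.0256 -0.0252]
 [-0.0247 -0.0241 -0.0252]] mid [ 0.0001  0.0005 -0.0252]
screw dir yaw err 3.1303260033906555 rim [ 0.0165  0.0004 -0.0252] [-0.0168  0.0004 -0.0252]
target [0.5448 0.2301] [ 0.2748  0.5046 -0.2479  0.8184  0.      0.3048]
[0.5454 0.2301 0.1657] [-0.272   0.9506 -0.6462] 23.1833
```

View pics/z4.png

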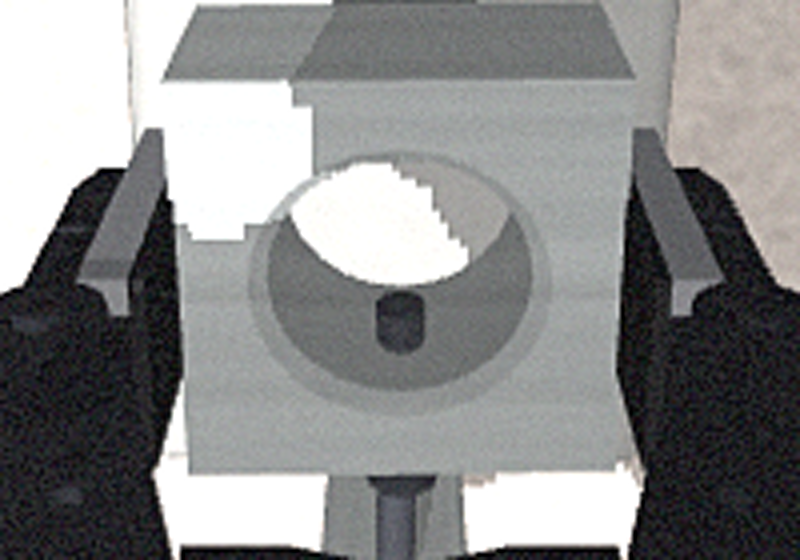

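The collar is right above the pillar and the driver rod (x≈397) lines up with the screw head (x≈402). I'll descend with force sensing.

Run:
```python
from h import *
t=[.5446,.2301]
bot.move_linear([*t,.153],speed=.05); print(tool()[0],bot.read_ft_force())
for z in (.143,.130,.1118):
    h=bot.move_linear([*t,z],speed=.03,until_force=7)
    print(h,tool()[0],bot.read_ft_force(),bot.read_moment(),bot.read_gripper_width())
    if h: break
im=bot.camera("wrist"); cv2.imwrite("pics/w_on.png",im[:,:,::-1]); print(bot.read_clock())
cv2.imwrite("pics/z5.png",cv2.resize(cv2.convertScaleAbs(im[210:350,220:420,::-1],alpha=1.4,beta=10),None,fx=4,fy=4,interpolation=2))
```

```text
[0.5442 0.23   0.1525] [-0.6251  0.1765 -1.0181]
False [0.5444 0.2301 0.1428] [-0.6001  0.3278 -1.362 ] [-0.0274  0.0439  0.0007] 0.5795703025865723
False [0.5445 0.2301 0.1299] [ 0.6458 -0.4636 -1.2168] [ 0.0121 -0.0531 -0.0131] 0.5804674124771012
False [0.5447 0.2301 0.1118] [-0.5799 -0.0101 -1.2915] [ 0.0083  0.0248 -0.0256] 0.5765051997341376
25.45
```

View pics/z5.png

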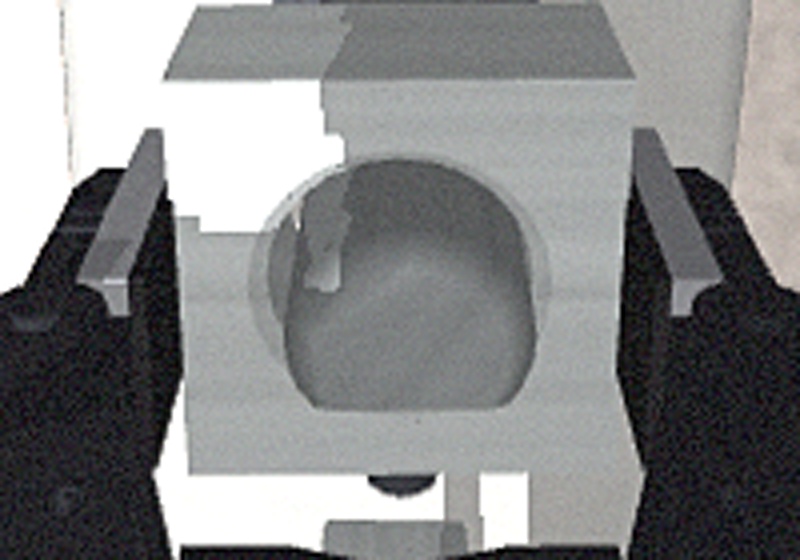

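The pillar is through the bore with no contact and sits about 1 mm to the right of centre. I'll correct that, then draw the collar away from the driver until the screw touches the flat.

Run:
```python
from h import *
f=lambda:np.mean([bot.read_ft_force() for _ in range(20)],0)
bot.move_linear([.5447,.2308,.1118],speed=.01); bot.wait(.3)
p0=np.array([.5447,.2308,.1118]); f0=f(); print(f0,bot.read_clock())
d=np.array([-np.cos(-.03),-np.sin(-.03),0])
for s in np.arange(.0005,.0046,.0004):
    h=bot.move_linear(p0+d*s,speed=.005,until_force=6); bot.wait(.2)
    df=f()-f0; print(round(s,4),h,tool()[0],df,bot.read_moment())
    if h or df@-d>3.5: break
print(bot.read_clock(),bot.read_finger_force())
```

```text
[ 0.3704  0.3686 -2.4051] 26.0
0.0005 False [0.5442 0.2308 0.1118] [-0.6021 -0.0542  1.0927] [-0.0238  0.0317 -0.0361]
0.0009 False [0.5438 0.2308 0.1118] [-1.3275  0.2559  0.6631] [0.0097 0.0362 0.019 ]
0.0013 False [0.5434 0.2308 0.1118] [-0.3029  0.2042  1.6223] [-0.0471  0.0063 -0.0164]
0.0017 False [0.543  0.2309 0.1118] [-0.3291 -0.0184  1.8824] [-0.0167 -0.0439  0.0406]
0.0021 False [0.5426 0.2308 0.1118] [-0.6744 -0.6309  1.339 ] [ 0.0126 -0.0569  0.0469]
0.0025 False [0.5422 0.2309 0.1118] [0.7046 0.1864 0.6415] [-0.0176 -0.0479  0.012 ]
0.0029 False [0.5422 0.2309 0.1119] [ 1.8421 -0.4391  1.0086] [ 0.0324 -0.4447  0.0545]
0.0033 False [0.5421 0.2309 0.1119] [ 5.3459 -0.6684 -2.6155] [-0.0492 -1.0559  0.0432]
29.6 47.04768419265747
```

Run:
```python
from h import *
bot.wait(.7); print(np.mean([bot.read_ft_force() for _ in range(20)],0),tool()[0],bot.read_gripper_width(),bot.read_clock())
print(bot.close_job())
```

```text
[ 5.8335 -0.2075 -3.9821] [0.5421 0.2309 0.1119] 0.5732433172374556 30.3
the job is handed in; nothing more can be done
None
```

I handed the job in at about 30 s. The collar is held level on the pillar, about 125 mm above the bench, with its set-screw toward the screwdriver and pressing on the flat at about 5 N; the verdict was not reported back.

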